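# Set and lock the actuator's position dial

## Task

On the actuator's setting head, push the dial's peg round with a fingertip until the dial's index mark lines up with the long line of the scale. Then push the lock bolt's tab towards the dial until the bolt is fully home, leaving the dial lined up. Only push: do not take the peg or the tab between the fingers, do not shift the scale ring, and leave the loose things around where they lie.

Things in the scene. Friction and masses are not known exactly. Their poses are not given: they have to be found in the camera images.
- head: Setting head: an aluminium casting, 55 mm high, bolted to the bench. From its origin (on the bench, under the dial axis) its body runs 85 mm to +x, -x and +y and 150 mm to -y along its own axes, its foot 6 mm more. Axes: z up, y from the lock bolt through the dial towards the scale.
- dial_axis (a point): Centre of the upper face (67 mm above the bench) of the head's black round dial, 108 mm across and 12 mm thick, which turns without stops about a vertical axis. It is stiff (about 0.08 N m, some 2 N at the peg) and stays where it is left, without coasting or springing back. This point's axes are the head's.
- index_tip (a point): Outer end of the dial's index mark, a white line 30 mm long and 5 mm wide on the black dial, running radially to the rim. The point is 55 mm from the dial axis, at the height of the dial's upper face, and turns with the dial.
- peg_top (a point): Centre of the top of the dial's peg: a round steel upright pin, 16 mm across, standing 30 mm above the dial's face, its axis 38 mm from the dial axis and diametrically opposite the index mark. Pushed round to turn the dial.
- long_line (a point): Inner end of the scale's one long line (black, 22 x 5 mm), which crosses the whole scale ring; 55 mm from the dial axis, at the height of the dial's face, so it coincides with index_tip when the two are in line.
- scale (a joint): Turn of the scale ring in rad, counter-clockwise from above; at 0 the long line points to the head's +y. A steel ring round the dial, inner radius 55 mm, outer 78 mm, face 6 mm below the dial's: an arc of 180 degrees with short black lines (9 mm) every 15 degrees, the long line in its middle. Set differently each time (-0.7 to 0.7), very stiff; it must stay as set.
- tab_top (a point): Centre of the top of the lock bolt's thumb tab: an upright steel plate 26 mm wide (head x), 12 mm thick (head y), on a flat slide; top 95 mm, slide's face 65 mm above the bench. Unlocked it is 113 mm to -y of the dial axis; behind it (-y) are 31 mm of flat casting. Low guides 12 mm high stand 16 to 22 mm either side of the slide's centre line.
- bolt (a joint): Travel of the lock bolt in m, level along the head's +y towards the dial: 0 unlocked (as it starts), 0.028 fully home against its stop, nose at the dial's rim. It takes about 2 N, more when pushed fast, and stays where it is left. In this model it does not physically stop the dial from being turned.
- fitting: Loose brass fitting, 26 mm across, 28 mm high, upright on the head's top about 62 mm to +x and 115 mm to -y of the dial axis. Origin: centre of its underside. Bystander.
- nut: Loose steel ring nut, 28 mm across, 14 mm high, on the head's top about 60 mm to -x and 112 mm to -y of the dial axis. Origin: centre of its underside. Bystander.
- meter: Handheld meter in a yellow case, 180 x 86 x 39 mm, lying on the bench to the right. Origin: centre of its underside. Bystander.
- gauge: Loose round pressure gauge lying face up on the bench to the left, 100 mm across, 33 mm high, with a brass stem at its side. Origin: centre of its underside. Bystander.
- cover: Loose round aluminium cover, 124 mm across, 20 mm high, on the bench to the right. Origin: centre of its underside. Bystander.
- can: Can, 52 mm across, 150 mm high, upright on the bench to the left. Origin: centre of its underside. Bystander.
- cup: Open steel cup, 72 mm across, 60 mm high, on the bench to the left. Origin: centre of its underside. Bystander.
- wrench: Steel wrench lying flat on the bench beyond the head, its length across the bench, under 15 mm high. Origin: centre of its underside. Bystander.

How it is judged:
On the way, in this order (a step that is already met when the one before it is completed fails the run):
1. the index mark is lined up with the long line while the bolt is still unlocked (horizontal distance between index_tip and long_line below 0.0045 m and value of joint bolt below 0.01 m), for 0.3 s.
2. the lock bolt is pushed fully home (value of joint bolt above 0.025 m), for 0.2 s.
At the end, for the whole second after the job is handed in: The outer end of the index mark is within 4.5 mm (about 4.5 degrees) of the inner end of the long line, and the lock bolt is within 3 mm of its stop (horizontal distance between index_tip and long_line below 0.0045 m and value of joint bolt above 0.025 m); the robot touches nothing.
It fails at once if the scale ring was turned by more than 4 mm at the long line (distance of long_line from where it was at the start of the episode above 0.004 m).
It fails at once if the peg was taken between the fingers (horizontal distance between the grasp point and peg_top below 0.008 m and height (world z) of the grasp point below 0.107 m).
It fails at once if the tab was taken between the fingers (horizontal distance between the grasp point and tab_top below 0.008 m and height (world z) of the grasp point below 0.105 m).
It fails at once if a loose thing was moved by more than 20 mm or lifted (distance of any of fitting, nut, meter, gauge, cover, can, cup, wrench from where it was at the start of the episode above 0.02 m).
It also fails if it takes over 48 s, if anything falls off the work surface, if the arm or the gripper's body presses on something with over 40 N, if the wrist force passes 120 N, or if a joint passes its speed limit or range.

## Robot

A 7-joint arm with a two-finger parallel gripper is mounted at the origin on the work surface. World frame = base frame: x ahead of the robot, y to its left, z up, the work surface at z = 0. Lengths are in m, angles in rad, forces in N, time in s.
With the tool pointing down it reaches from about 0.4 to 0.85 m from the base axis. Payload 6.9 kg.
Tool frame: the origin (TCP) lies midway between the tips of the shut fingers; the grasp point (between the pads) lies behind it (ctrl.pinch_z is the z of the grasp point in the tool frame, in m); z points along the fingers, y is the direction in which the jaws open and shut (so a half turn about z gives the same grasp; the last joint's range is limited). The gripper opens to 85 mm and grips with 20 to 120 N. Pads are 22 mm wide; open, the fingers measure 114 mm over their backs; the gripper's body (76 mm by 85 mm) begins 54 mm behind the grasp point. The pads swing forward as they close: fully open they stand 13 mm farther back than shut.
Start: joints at [1.313, 0.507, -0.238, 1.5, 0.126, 1.149, -0.155], TCP at [0.222, -0.584, 0.231] pointing down, gripper open.
Joint ranges: [-3.08, 3.08], [-0.24, 2.05], [-1.43, 1.35], [0, 2.5], [-1.52, 4.66], [0.17, 1.96], [-2.89, 2.89]. Speed limits (rad/s): [2.39, 2.39, 3.14, 3.14, 3.14, 3.14, 3.14].

## Interface

Orientations are given as a unit quaternion [w, x, y, z].
In Python, from station import ctrl, get_state, vision, ticket, models gives the robot as it stands. Calls block until the motion is done:
- ctrl.movep(position, orientation): joint-space move of the TCP to a pose.
- ctrl.movel(position, frame=None, max_speed=0.15): straight line of the TCP; frame=None keeps the orientation; max_speed is the mean speed in m/s.
- ctrl.set_joints(angles): joint-space move.
- ctrl.ungrasp() and ctrl.close_gripper(force=None): open the fingers fully, or close them until they stop; force is the grip in N (None keeps the last).
- ctrl.pause(seconds).
- ctrl.ik(position, orientation): joint angles nearest the present ones, or None.
- get_state(): the state.
- vision.grab_frame(name): name is "side" or "top" or "wrist"; returns (picture, depth): 480x640x3 uint8, blue, green, red; 480x640 float32, m along the optical axis (not along the pixel's ray), 0 where there is no reading.
- vision.camera_info(name): a dict with "mtx" (3x3 intrinsics, pixels), "R" (3x3) and "t" (3): a world point X has camera coordinates R X + t; the wrist camera has in their place "hand_eye" (4x4, takes a point from camera to tool coordinates, whose origin is the TCP and whose axes are the flange's). Camera axes: x right, y down, z forward; pixel columns grow to the right and rows downward; lengths in m; the calibration is good to about 2 mm. A picture is of the moment at which its call begins: read the wrist's pose just before it. camera_info takes no time and is no camera call.
A pose or a line that the arm cannot do raises ctrl.Unreachable and nothing moves.
- ticket.close_job(): hands the job in, once; it reports no verdict.
Trained networks look in the newest picture that a camera, given by its name, has taken for a name from the list of things; names that differ only in an ending like _2 or _b are one class to them, and where a whole thing is asked for, a point or a joint stands for the part that bears it (a point fixed in the world has none). Each returns a list of dicts, best first, with "p" (0 to 1); they miss things now and then, are a little off and sometimes report something else, mostly with a low value. They report only what shows in the picture. A call takes as long as a camera call.
- models.recognise(camera, target): "point" ([column, row] in pixels, amid what is visible of it).
- models.masks_of(camera, target): "mask" (480x640 bool, what is visible of it) and "point" ([column, row] in pixels, amid what is visible of it).
The state is a dict: "time": time; "qpos": joint angles; "qd": joint speeds; "tau": joint torques, N m; "tcp_pos": TCP position; "eef_rot": TCP orientation; "contact_force": force on the tool from outside, world axes, zero at the start; "wrist_torque": the same for the moment, N m; "width": finger opening in m.
Only numpy, scipy, OpenCV 4.12 (cv2) and the standard library are available. Lean on these libraries where they do the work, as an engineer would, in place of code of your own. Each camera call takes 0.05 s, during which the arm holds its last target. There are 200 camera calls.

## Working session

There is one attempt and no reset: what is moved stays moved. The work goes in short steps, each a Python script; the robot and the scene stay as the last script left them, time stands still between calls to the robot, and variables do not carry over. Pictures are saved under pics/ and viewed, about 8 in all and at most 12, crops included, and the job is handed in when it is done.

```bash
mkdir -p pics; ls
cat > h.py <<'E'
import numpy as np, cv2
from station import ctrl,get_state,vision,ticket,models
def ray(cam,px):
    c=vision.camera_info(cam);K,R,t=map(np.array,(c['mtx'],c['R'],c['t']))
    d=R.T@np.linalg.inv(K)@np.array([px[0],px[1],1.0]);return -R.T@t,d
def atz(cam,px,z):
    o,d=ray(cam,px);return o+d*(z-o[2])/d[2]
def proj(cam,X):
    c=vision.camera_info(cam);K,R,t=map(np.array,(c['mtx'],c['R'],c['t']))
    p=K@(R@np.array(X)+t);return p[:2]/p[2]
E
python3 - <<'E'
from h import *
s=get_state();print(s['time'],s['tcp_pos'],s['eef_rot'],s['width'],ctrl.pinch_z)
zs=dict(head=.055,dial_axis=.067,index_tip=.067,peg_top=.097,long_line=.067,tab_top=.095,fitting=.083,nut=.069,scale=.061,bolt=.07)
for cam in ('top','side'):
    im,d=vision.grab_frame(cam);cv2.imwrite(f'pics/{cam}1.png',im);np.save(f'pics/{cam}1d.npy',d)
    print(cam,atz(cam,(320,240),.06), ray(cam,(320,240))[0])
    for n in zs:
        for r in models.recognise(cam,n)[:2]: print(cam,n,round(r['p'],2),np.round(r['point']),np.round(atz(cam,r['point'],zs[n]),3))
E
```

```text
pics
0.0 [ 0.22152221 -0.58388903  0.23043341] [-8.62960827e-04  9.83594494e-01  1.80391488e-01 -1.95036914e-04] 0.08548767583467991 -0.0187
top [ 0.59277958 -0.00467573  0.06      ] [0.42978405 0.00468568 1.06231786]
top head 0.83 [292. 247.] [0.577 0.062 0.055]
top dial_axis 0.55 [293. 246.] [0.577 0.057 0.067]
top index_tip 0.74 [328. 235.] [ 0.602 -0.024  0.067]
top index_tip 0.66 [281. 248.] [0.574 0.087 0.067]
top peg_top 0.62 [281. 244.] [0.578 0.083 0.097]
top long_line 0.56 [260. 262.] [0.541 0.135 0.067]
top tab_top 0.71 [327. 231.] [ 0.607 -0.021  0.095]
top fitting 0.55 [300. 168.] [0.76  0.039 0.083]
top nut 0.59 [339. 255.] [ 0.555 -0.047  0.069]
top scale 0.84 [264. 262.] [0.544 0.127 0.061]
top scale 0.21 [300. 168.] [0.768 0.041 0.061]
top bolt 0.69 [325. 233.] [ 0.607 -0.015  0.07 ]
side [ 0.59470394 -0.09583548  0.06      ] [0.45039022 0.86580887 0.63113164]
side head 0.75 [312. 296.] [0.578 0.128 0.055]
side head 0.44 [314. 280.] [0.584 0.071 0.055]
side dial_axis 0.71 [313. 292.] [0.575 0.131 0.067]
side index_tip 0.56 [312. 280.] [0.584 0.088 0.067]
side index_tip 0.4 [310. 250.] [ 0.61  -0.033  0.067]
side peg_top 0.65 [315. 282.] [0.571 0.134 0.097]
side long_line 0.69 [323. 296.] [0.553 0.141 0.067]
side tab_top 0.58 [308. 254.] [0.604 0.028 0.095]
side fitting 0.57 [312. 291.] [0.574 0.148 0.083]
side fitting 0.42 [281. 253.] [0.67  0.016 0.083]
side nut 0.67 [333. 248.] [ 0.556 -0.049  0.069]
side nut 0.43 [318. 281.] [0.571 0.092 0.069]
side scale 0.79 [325. 297.] [0.549 0.136 0.061]
side scale 0.6 [313. 280.] [0.584 0.08  0.061]
side bolt 0.62 [303. 396.] [0.547 0.401 0.07 ]
side bolt 0.49 [310. 252.] [ 0.607 -0.018  0.07 ]
```

Run:
```python
import cv2,numpy as np
a=cv2.imread('pics/top1.png')
b=cv2.imread('pics/side1.png')
c=cv2.resize(a[180:310,210:385],None,fx=4.5,fy=4.5,interpolation=cv2.INTER_CUBIC)
cv2.imwrite('pics/topc.png',c[:600,:800])
s=np.hstack([cv2.resize(a,(400,300)),cv2.resize(b,(400,300))]);cv2.imwrite('pics/both.png',s)
```

```text
(no output)
```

View pics/topc.png

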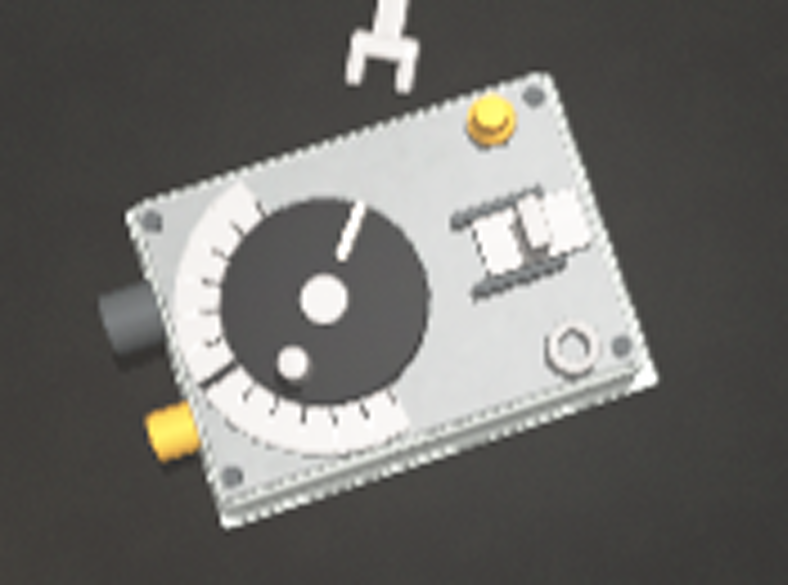

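View pics/both.png

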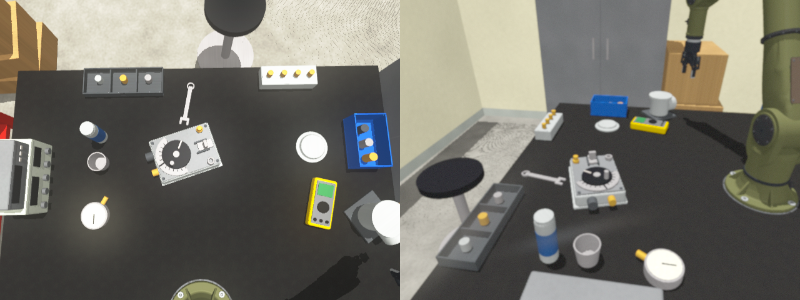

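The top view shows the dial centre near crop (323,300), i.e. pixel (282,247). The index points up and right to crop (362,203), the peg is at (293,362) and the long line is at (205..240, 382..367). The bolt is on the right, with the brass fitting above it and the nut below. So the dial needs about 146° counter-clockwise. I'll close the fingers and look from the wrist camera.

```bash
cat >> h.py <<'E'
from scipy.spatial.transform import Rotation as Ro
def down(psi):
    c,s=np.cos(psi),np.sin(psi)
    q=Ro.from_matrix(np.array([[c,s,0],[s,-c,0],[0,0,-1.]])).as_quat();return [q[3],q[0],q[1],q[2]]
def look(name=None):
    s=get_state();im,d=vision.grab_frame('wrist');c=vision.camera_info('wrist')
    q=s['eef_rot'];R=Ro.from_quat([q[1],q[2],q[3],q[0]]).as_matrix()
    T=np.eye(4);T[:3,:3]=R;T[:3,3]=s['tcp_pos'];T=T@np.array(c['hand_eye'])
    if name: cv2.imwrite(f'pics/{name}.png',im);np.savez(f'pics/{name}.npz',d=d,T=T)
    return im,d,T
def wz(T,px,z):
    K=np.array(vision.camera_info('wrist')['mtx']);v=T[:3,:3]@np.linalg.inv(K)@np.array([px[0],px[1],1.]);o=T[:3,3]
    return o+v*(z-o[2])/v[2]
def wp(T,X):
    K=np.array(vision.camera_info('wrist')['mtx']);p=K@(T[:3,:3].T@(np.asarray(X)-T[:3,3]));return p[:2]/p[2]
E
python3 - <<'E'
from h import *
c=vision.camera_info('wrist');H=np.array(c['hand_eye']);print(np.round(H,3),np.array(c['mtx'])[0,0])
# put camera axis through head point (0.585,0.045,.067), tcp z .30
R=lambda p:np.array([[np.cos(p),np.sin(p),0],[np.sin(p),-np.cos(p),0],[0,0,-1.]])
best=None
for psi in np.radians(np.arange(-180,180,15)):
    d=R(psi)@H[:3,2];o=R(psi)@H[:3,3];z=.27
    k=(.067-(z+o[2]))/d[2];off=(o+d*k)[:2]
    p=[*(np.array([.585,.045])-off),z];q=ctrl.ik(p,down(psi))
    if q is None: continue
    dq=np.abs(np.array(q)-get_state()['qpos']).max()
    print(round(np.degrees(psi)),np.round(p,3),np.round(q,2))
    if best is None or dq<best[0]: best=(dq,p,psi)
print(best)
ctrl.movep(best[1],down(best[2]));print(get_state()['time'])
ctrl.close_gripper();print(get_state()['time'],get_state()['width'])
im,d,T=look('w1')
zs=dict(dial_axis=.067,index_tip=.067,peg_top=.097,long_line=.067,tab_top=.095,fitting=.083,nut=.069)
for n in zs:
    for r in models.recognise('wrist',n)[:2]: print(n,round(r['p'],2),np.round(r['point']),np.round(wz(T,r['point'],zs[n]),3))
E
```

```text
[[ 0.    -0.95  -0.311  0.08 ]
 [ 1.    -0.     0.     0.002]
 [-0.    -0.311  0.95  -0.143]
 [ 0.     0.     0.     1.   ]] 365.41378289491297
-180 [0.552 0.043 0.27 ] [ 0.56  0.54 -1.12  1.62  0.5   1.3   0.93]
-165 [0.553 0.035 0.27 ] [ 0.61  0.58 -1.22  1.62  0.56  1.34  1.15]
-150 [0.557 0.027 0.27 ] [ 0.62  0.59 -1.22  1.61  0.57  1.35  1.42]
-135 [0.563 0.02  0.27 ] [ 0.63  0.6  -1.22  1.6   0.58  1.36  1.69]
-120 [0.57  0.015 0.27 ] [ 0.63  0.61 -1.22  1.58  0.59  1.37  1.96]
-105 [0.578 0.012 0.27 ] [ 0.62  0.63 -1.22  1.56  0.6   1.38  2.22]
-90 [0.587 0.012 0.27 ] [-0.68  0.64  1.15  1.55 -0.6   1.34 -2.61]
-75 [0.595 0.013 0.27 ] [-0.68  0.66  1.15  1.53 -0.61  1.35 -2.35]
-60 [0.603 0.017 0.27 ] [ 0.08  0.45 -0.24  1.5   0.11  1.21 -2.79]
-45 [0.61  0.023 0.27 ] [ 0.12  0.46 -0.31  1.48  0.15  1.23 -2.57]
-30 [0.615 0.03  0.27 ] [ 0.16  0.48 -0.41  1.46  0.2   1.24 -2.37]
-15 [0.618 0.038 0.27 ] [ 0.19  0.5  -0.49  1.45  0.24  1.25 -2.15]
0 [0.618 0.047 0.27 ] [ 0.23  0.51 -0.58  1.45  0.28  1.27 -1.95]
15 [0.617 0.055 0.27 ] [ 0.26  0.52 -0.66  1.45  0.33  1.28 -1.74]
3
[... 470 characters left out ...]
135 [0.56  0.067 0.27 ] [ 0.46  0.52 -1.01  1.59  0.45  1.28  0.16]
150 [0.555 0.06  0.27 ] [ 0.49  0.52 -1.04  1.61  0.46  1.28  0.42]
165 [0.552 0.052 0.27 ] [ 0.52  0.52 -1.07  1.62  0.47  1.29  0.68]
(np.float64(0.8231219028537375), [np.float64(0.5552610863114694), np.float64(0.06031390278732096), 0.27], np.float64(2.6179938779914944))
3.675
4.4417 -0.00015207802764555695
dial_axis 0.59 [352. 210.] [0.571 0.075 0.067]
index_tip 0.8 [362. 211.] [0.577 0.083 0.067]
peg_top 0.63 [363. 211.] [0.57  0.085 0.097]
long_line 0.88 [395. 161.] [0.55  0.132 0.067]
tab_top 0.74 [292. 289.] [ 0.604 -0.011  0.095]
tab_top 0.74 [629. 127.] [0.618 0.311 0.095]
nut 0.78 [240. 252.] [ 0.553 -0.044  0.069]
```

View pics/w1.png

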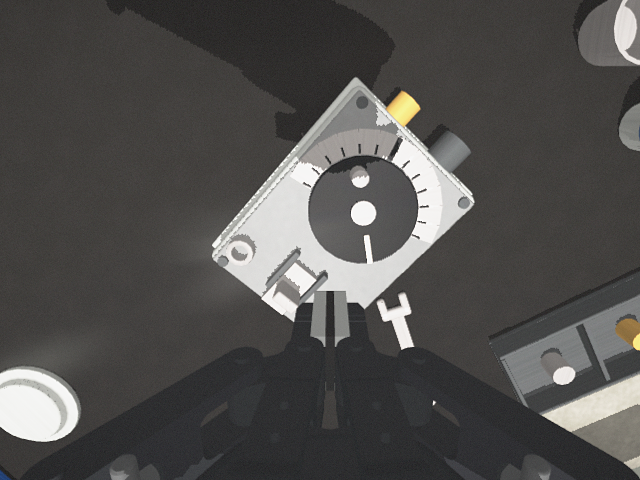

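The wrist view shows the dial at about (363,211), the peg at (360,177), the index running to (369,262) and the long line near (396,148). Next I'll fit the dial and work out the angles in a polar unwrap.

```bash
cat >> h.py <<'E'
def analyse(im,P,Pinv,c0,verbose=True):
    """P: world->px, Pinv: px,z->world. returns centre, index angle, long-line angle (deg, world)"""
    g=cv2.cvtColor(im,cv2.COLOR_BGR2GRAY);c=np.array(c0,float)
    A=np.radians(np.arange(0,360,1.0));
    def samp(c,r,z,A=A):
        px=np.array([P([c[0]+rr*np.cos(a),c[1]+rr*np.sin(a),z]) for a in A for rr in r],np.float32)
        return cv2.remap(g,px[:,0].reshape(len(A),-1),px[:,1].reshape(len(A),-1),cv2.INTER_LINEAR).astype(float)
    from scipy.optimize import least_squares
    for _ in range(3):   # rim edge: strongest dark->light step
        r=np.arange(.044,.064,.0005);S=cv2.GaussianBlur(samp(c,r,.067),(5,1),0)
        G=np.diff(S,axis=1);k=G.argmax(1);ok=(G.max(1)>5);ok&=(k>1)&(k<len(r)-4)
        pts=np.c_[c[0]+(r[k]+.00025)*np.cos(A),c[1]+(r[k]+.00025)*np.sin(A)][ok]
        f=least_squares(lambda p:np.hypot(*(pts-p[:2]).T)-p[2],[*c,.054],loss='soft_l1',f_scale=.001);c=f.x[:2]
    A2=np.radians(np.arange(0,360,.25))
    I=samp(c,np.arange(.030,.051,.001),.067,A2);L=samp(c,np.arange(.068,.076,.001),.061,A2)
    np.savez('pics/polar.npz',I=I,L=L)
    return c,f.x[2],np.percentile(I,20,axis=1),np.percentile(L,90,axis=1),I,L
E
python3 - <<'E'
from h import *
im=cv2.imread('pics/w1.png');T=np.load('pics/w1.npz')['T']
c,r,i,l,I,L=analyse(im,lambda X:wp(T,X),None,(.577,.083));print('wrist',c,r)
def top(v,n=6):
    return np.round(v[::8]).astype(int).tolist()
print('I',top(i));print('L',top(l))
imt=cv2.imread('pics/top1.png')
c2,r2,i2,l2,_,_=analyse(imt,lambda X:proj('top',X),None,(.577,.083));print('top',c2,r2)
print('I',top(i2));print('L',top(l2))
E
```

```text
Traceback (most recent call last):
  File "h.py", line 35, in analyse
    r=np.arange(.044,.064,.0005);S=cv2.GaussianBlur(samp(c,r,.067),(5,1),0)
                                                    ~~~~^^^^^^^^^^
  File "h.py", line 31, in samp
    px=np.array([P([c[0]+rr*np.cos(a),c[1]+rr*np.sin(a),z]) for a in A for rr in r],np.float32)
                 ~^^^^^^^^^^^^^^^^^^^^^^^^^^^^^^^^^^^^^^^^^
  File "h.py", line 25, in wp
    K=np.array(vision.camera_info('wrist')['mtx']);p=K@(T[:3,:3].T@(np.asarray(X)-T[:3,3]));return p[:2]/p[2]
               ~~~~~~~~~~~~~~~~~~^^^^^^^^^
ValueError: time passes only in moves, steps and waits
```

```bash
python3 - <<'E'
s=open('h.py').read().replace("vision.camera_info(","caminfo(")
s=s.replace("from station import ctrl,get_state,vision,ticket,models\n","from station import ctrl,get_state,vision,ticket,models\nimport functools\ncaminfo=functools.lru_cache(lambda n:vision.camera_info(n))\n")
open('h.py','w').write(s)
E
cat > m.py <<'E'
from h import *
im=cv2.imread('pics/w1.png');T=np.load('pics/w1.npz')['T']
imt=cv2.imread('pics/top1.png')
for n,g,P in (('wrist',im,lambda X:wp(T,X)),('top',imt,lambda X:proj('top',X))):
    c,r,i,l,I,L=analyse(g,P,None,(.577,.083));print(n,c,r)
    print('I',[(2*k,int(v)) for k,v in enumerate(i[::8]) if v>100]);print('L',[(2*k,int(v)) for k,v in enumerate(l[::8]) if v<100])
E
python3 m.py
```

```text
wrist [0.57767118 0.08305483] 0.053766061958110595
I [(336, 207), (338, 249), (340, 248), (342, 238)]
L [(124, 79)]
top [0.57757028 0.08419466] 0.05403375178262095
I [(334, 118), (336, 189), (338, 240), (340, 254), (342, 227), (344, 149)]
L []
```

```bash
cat >> h.py <<'E'
C=np.array([.5777,.0836])
def pose(phi,back=.019,z=.077,r=.038):
    a=np.radians(phi);er=np.array([np.cos(a),np.sin(a)]);et=np.array([-er[1],er[0]])
    return [*(C+r*er-back*et),z],down(a-np.pi/2)
def cen(v,bright,lo=None):
    A=np.radians(np.arange(0,360,.25))
    w=np.clip(v-130,0,None) if bright else np.clip(100-v,0,None)
    if lo is not None: w=w*(np.cos(A-np.radians(lo))>np.cos(np.radians(8)))
    return np.degrees(np.angle((w*np.exp(1j*A)).sum()))%360, w.max()
E
python3 - <<'E'
from h import *
im=cv2.imread('pics/w1.png');T=np.load('pics/w1.npz')['T']
C[:]=(.5777,.0836)
c,r,i,l,I,L=analyse(im,lambda X:wp(T,X),None,C);print(cen(i,1),cen(l,0))
p,q=pose(157,.030,.15);ctrl.movep(p,q);print(get_state()['time'],np.round(get_state()['qpos'],2))
p,q=pose(157,.030,.077);ctrl.movel(p,max_speed=.1);s=get_state();print(s['time'],s['tcp_pos'],s['contact_force'])
for ph in (160,178,196,214,232,250,268,284):
    p,q=pose(ph);ctrl.movel(p,frame=q,max_speed=.06)
    s=get_state();print(ph,round(s['time'],2),np.round(s['contact_force'],1),np.round(np.array(s['tcp_pos'])-p,4),round(s['qpos'][6],2))
im,d=vision.grab_frame('top');cv2.imwrite('pics/top2.png',im)
c,r,i,l,I,L=analyse(im,lambda X:proj('top',X),None,C)
print(c,r,[(2*k,int(v)) for k,v in enumerate(i[::8]) if v>100],cen(i,1,104))
look('w2')
cv2.imwrite('pics/c2.png',np.hstack([cv2.resize(im[180:310,210:385],None,fx=3,fy=3)[:,:400],cv2.resize(cv2.imread('pics/w2.png'),(400,300))[:300] if 0 else cv2.copyMakeBorder(cv2.resize(cv2.imread('pics/w2.png'),(400,300)),0,90,0,0,0)]))
E
```

```text
(np.float64(339.29783845966097), np.float64(121.0)) (np.float64(124.19578462569163), np.float64(40.1))
6.1333 [ 0.1   0.54 -0.58  1.76  0.36  0.94 -1.02]
7.0167 [0.55479719 0.12629869 0.07745697] [-0.35206081 -0.07949498 -0.53311607]
160 7.38 [0.9 0.2 0.6] [ 0.0003 -0.0002  0.0006] -1.03
178 7.85 [-0.   0.  -0.3] [0.0002 0.0001 0.0001] -0.78
196 8.32 [ 0.4 -0.5 -0.6] [-0.     -0.0001 -0.0001] -0.52
214 8.78 [-0.  -0.4  0.1] [ 0.     -0.     -0.0001] -0.25
232 9.25 [1.  0.6 0.5] [-0.      0.0001 -0.0001] 0.03
250 9.72 [-0.   0.8  0.3] [-0.      0.0002 -0.    ] 0.32
268 10.18 [-0.1 -0.3  0.2] [-0.0001  0.0003  0.    ] 0.6
284 10.62 [0.4 0.1 0.1] [-0.0001  0.0003  0.    ] 0.86
[0.57716119 0.08458379] 0.05345410218906768 [(0, 141), (2, 141), (4, 140), (6, 139), (8, 143), (10, 146), (12, 146), (14, 146), (16, 146), (18, 146), (20, 146), (22, 146), (24, 146), (26, 146), (28, 146), (30, 146), (32, 146), (34, 146), (36, 146), (38, 143), (40, 137), (42, 123), (44, 105), (96, 113), (98, 207), (100, 247), (102, 253), (104, 233), (106, 160), (248, 118), (250, 140), (252, 154), (254, 158), (256, 159), (258, 159), (260, 160), (262, 161), (264, 163), (266, 164), (268, 166), (270, 167), (272, 168), (274, 168), (276, 170), (278, 171), (280, 173), (282, 170), (284, 162), (286, 151), (288, 139), (290, 128), (292, 125), (294, 126), (296, 126), (298, 126), (300, 126), (302, 126), (304, 126), (306, 126), (308, 127), (310, 128), (312, 129), (314, 131), (316, 134), (318, 138), (320, 140), (322, 139), (324, 139), (326, 140), (328, 140), (330, 139), (332, 140), (334, 141), (336, 141), (338, 140), (340, 141), (342, 142), (344, 141), (346, 142), (348, 140), (350, 141), (352, 143), (354, 143), (356, 143), (358, 142)] (np.float64(101.50298143263505), np.float64(123.0))
```

View pics/c2.png

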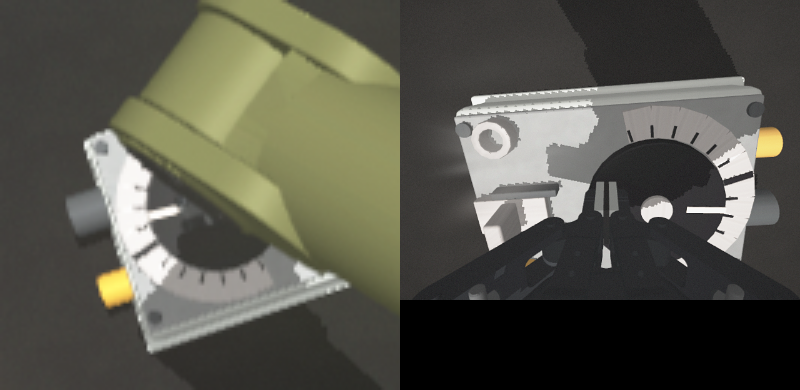

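The push works. In the wrist view, index and long line both show, with the index now about 22° short. I'll push further and measure after each push.

```bash
cat >> h.py <<'E'
def wrist_angles(T,im,gi,gl):
    c,r,i,l,I,L=analyse(im,lambda X:wp(T,X),None,C)
    l=np.median(L,axis=1);l0=np.median(l[[int(4*((gl+k)%360)) for k in (-6,-5,5,6)]])
    A=np.radians(np.arange(0,360,.25));w=np.clip(.75*l0-l,0,None)*(np.cos(A-np.radians(gl))>np.cos(np.radians(6)))
    print('centre',np.round(c,4),round(r,4),'index',cen(i,1,gi),'long',np.degrees(np.angle((w*np.exp(1j*A)).sum()))%360,w.max())
E
python3 - <<'E'
from h import *
for n,g in (('w1',339.3),('w2',102)):
    wrist_angles(np.load(f'pics/{n}.npz')['T'],cv2.imread(f'pics/{n}.png'),g,124.2)
for k,ph in enumerate((296,304)):
    p,q=pose(ph);ctrl.movel(p,frame=q,max_speed=.04)
    im,d,T=look(f'w3{k}');print(ph,get_state()['time']);wrist_angles(T,im,ph-182,124.2)
cv2.imwrite('pics/c3.png',cv2.resize(im[100:380,240:640],None,fx=2,fy=2))
E
```

```text
centre [0.5777 0.0831] 0.0538 index (np.float64(339.29783845966097), np.float64(121.0)) long 124.08076506879938 109.375
centre [0.5784 0.0819] 0.0544 index (np.float64(100.88579600317455), np.float64(122.0)) long 122.65989062359952 131.75
296 11.1417
centre [0.5783 0.0811] 0.0545 index (np.float64(112.62901964134187), np.float64(120.0)) long 122.88105232865956 134.9375
304 11.4917
centre [0.5787 0.0811] 0.0544 index (np.float64(120.2589862621226), np.float64(119.0)) long 123.0202995577176 131.125
```

View pics/c3.png

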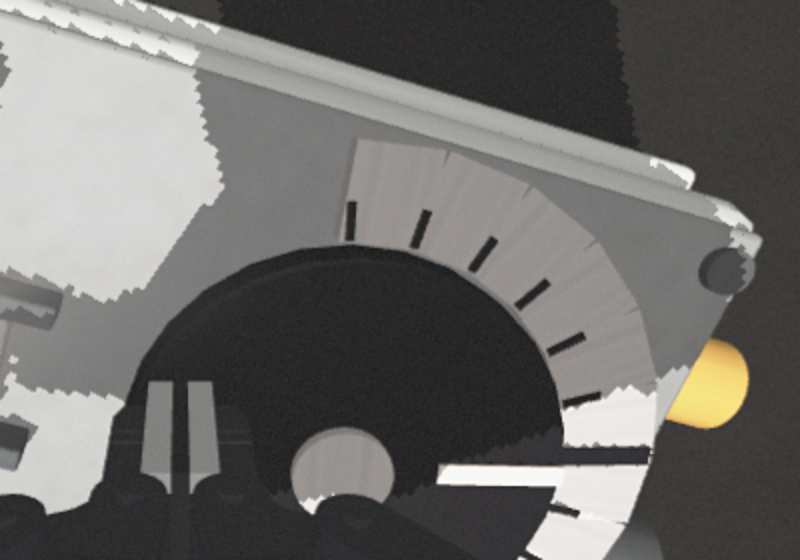

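The index at crop (440–555, 475) is just short of the long line at (570–648, 455). Both measurements give about 2.8° to go.

Run:
```python
from h import *
p,q=pose(306.9);ctrl.movel(p,frame=q,max_speed=.02)
im,d,T=look('w4');wrist_angles(T,im,123,123)
p,q=pose(306.9,.030);ctrl.movel(p,max_speed=.1)
p,q=pose(306.9,.030,.20);ctrl.movel(p,max_speed=.2)
# camera over the dial: use present psi
H=np.array(caminfo('wrist')['hand_eye']);a=np.radians(306.9-90)
R=np.array([[np.cos(a),np.sin(a),0],[np.sin(a),-np.cos(a),0],[0,0,-1.]])
d=R@H[:3,2];o=R@H[:3,3];z=.20;k=(.067-(z+o[2]))/d[2];off=(o+d*k)[:2]
tgt=C+.03*np.array([np.cos(np.radians(124)),np.sin(np.radians(124))])
ctrl.movel([*(tgt-off),z],max_speed=.2)
im,d,T=look('w5');print(get_state()['time']);wrist_angles(T,im,124,124)
for n in ('index_tip','long_line','tab_top'):
    for r in models.recognise('wrist',n)[:1]: print(n,round(r['p'],2),np.round(r['point']))
cv2.imwrite('pics/c5.png',im)
```

```text
centre [0.5784 0.0808] 0.0545 index (np.float64(122.79708287594484), np.float64(117.0)) long 123.1506915979208 124.375
13.3917
centre [0.5775 0.0823] 0.0537 index (np.float64(123.63572176228834), np.float64(121.0)) long 123.39274979700565 106.6875
index_tip 0.81 [287. 232.]
long_line 0.84 [354. 201.]
tab_top 0.72 [148. 191.]
```

View pics/c5.png

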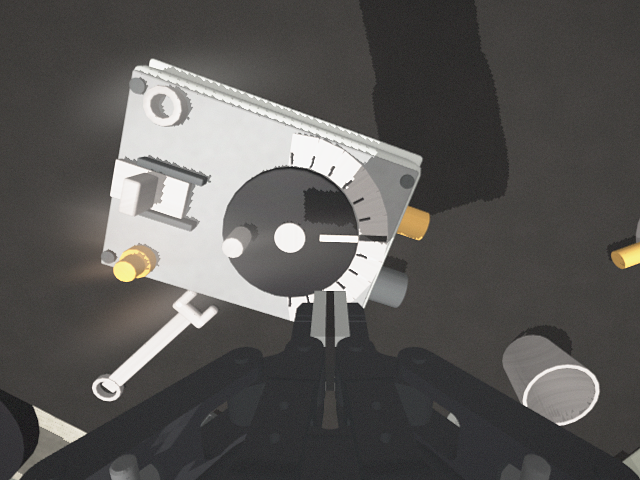

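Aligned within about 0.3°: index at (320–357, 238), long line at (358–386, 239). Now I'll measure the head's yaw and the tab position.

Run:
```python
from h import *
for n in ('w1','w5'):
    T=np.load(f'pics/{n}.npz')['T'];g=cv2.cvtColor(cv2.imread(f'pics/{n}.png'),cv2.COLOR_BGR2GRAY)
    ls=cv2.createLineSegmentDetector().detect(g)[0][:,0]
    for x1,y1,x2,y2 in ls:
        a,b=wz(T,(x1,y1),.055)[:2],wz(T,(x2,y2),.055)[:2];L=np.hypot(*(b-a));m=(a+b)/2
        if L>.035 and np.hypot(*(m-C-[.01,-.03]))<.16: print(n,np.round([x1,y1,x2,y2]),'mid',np.round(m,3),'L',round(L,3),'ang',round(np.degrees(np.arctan2(*(b-a)[::-1]))%90,1))
T=np.load('pics/w5.npz')['T']
g=cv2.imread('pics/w5.png');cv2.imwrite('pics/c6.png',cv2.resize(g[50:290,90:250],None,fx=2.5,fy=2.5,interpolation=cv2.INTER_CUBIC)[:600,:800])
for m in models.masks_of('wrist','tab_top')[:1]:
    ys,xs=np.where(m['mask']);print(m['p'],xs.min(),xs.max(),ys.min(),ys.max())
```

```text
w1 [391. 320. 401. 348.] mid [0.725 0.047] L 0.039 ang 79.2
w1 [413. 345. 404. 316.] mid [0.728 0.062] L 0.039 ang 79.8
w1 [354.  76. 211. 244.] mid [0.5   0.033] L 0.215 ang 17.7
w1 [472. 193. 399. 122.] mid [0.571 0.169] L 0.101 ang 18.1
w1 [403. 272. 471. 207.] mid [0.646 0.133] L 0.095 ang 17.8
w1 [364. 308. 403. 271.] mid [0.669 0.06 ] L 0.059 ang 18.1
w1 [211. 258. 260. 296.] mid [ 0.577 -0.069] L 0.066 ang 18.3
w1 [313. 237. 306. 203.] mid [0.562 0.031] L 0.037 ang 69.9
w1 [333. 292. 334. 344.] mid [ 0.673 -0.003] L 0.066 ang 61.1
w1 [270. 274. 297. 245.] mid [ 0.585 -0.015] L 0.043 ang 17.8
w1 [325. 346. 326. 292.] mid [ 0.669 -0.012] L 0.068 ang 59.0
w1 [312. 304. 310. 336.] mid [ 0.662 -0.026] L 0.04 ang 54.7
w1 [349. 334. 347. 304.] mid [0.682 0.01 ] L 0.038 ang 65.5
w1 [294. 157. 221. 242.] mid [ 0.519 -0.004] L 0.117 ang 17.8
w1 [282. 180. 238. 231.] mid [ 0.524 -0.004] L 0.069 ang 17.9
w1 [252. 201. 290. 156.] mid [0.507 0.02 ] L 0.059 ang 17.9
w1 [295. 253. 267. 282.] mid [ 0.592 -0.021] L 0.046 ang 18.2
w1 [292. 157. 353.  86.] mid [0.486 0.09 ] L 0.086 ang 17.5
w1 [2
[... 348 characters left out ...]
ang 17.4
w5 [150. 156. 207. 175.] mid [ 0.587 -0.018] L 0.045 ang 17.9
w5 [333. 292. 334. 344.] mid [0.622 0.16 ] L 0.053 ang 38.2
w5 [164. 174. 117. 159.] mid [ 0.606 -0.041] L 0.036 ang 18.1
w5 [325. 346. 326. 292.] mid [0.627 0.154] L 0.054 ang 35.9
w5 [418. 173. 390. 239.] mid [0.507 0.143] L 0.058 ang 18.0
w5 [202. 179. 140. 158.] mid [ 0.593 -0.022] L 0.049 ang 17.9
w5 [415. 164. 147.  68.] mid [0.508 0.028] L 0.208 ang 17.9
w5 [189. 231. 146. 217.] mid [ 0.634 -0.002] L 0.035 ang 17.9
w5 [302. 131. 183.  88.] mid [ 0.523 -0.   ] L 0.091 ang 17.8
w5 [292. 114. 355. 137.] mid [0.496 0.054] L 0.05 ang 17.6
w5 [190. 225. 144. 210.] mid [ 0.629 -0.005] L 0.037 ang 18.5
0.77 110 191 159 218
```

View pics/c6.png

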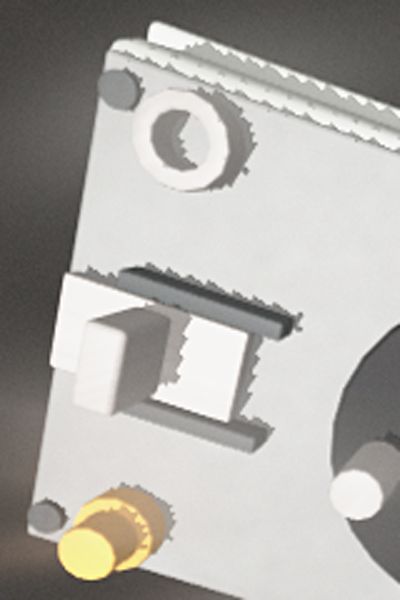

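The head's yaw is 17.9° on every edge, which puts the tab at about (0.612, -0.024). Next, push it from behind, watching the force.

Run:
```python
from h import *
C=np.array([.5777,.0832]);y=np.array([-np.sin(np.radians(17.9)),np.cos(np.radians(17.9))])
T=np.load('pics/w5.npz')['T'];tab=C-.113*y;print('tab',tab,wp(T,[*tab,.095]),'expect ~(130,196)')
q=down(np.radians(107.9))
P=lambda b,z:[*(tab-b*y),z]
ctrl.movep(P(.032,.17),q);ctrl.movel(P(.032,.077),max_speed=.12)
s=get_state();print(s['time'],np.round(s['contact_force'],1));f0=np.array(s['contact_force'])
b=.020
ctrl.movel(P(b,.077),max_speed=.05)
for k in range(30):
    b-= .004 if b>-.005 else .001
    if b<-.0145: break
    ctrl.movel(P(b,.077),max_speed=.03);ctrl.pause(.1);s=get_state()
    f=(np.array(s['contact_force'])-f0)[:2]@y
    print(round(s['time'],2),round(b,4),round(f,1),np.round((np.array(s['tcp_pos'][:2])-P(b,0)[:2])@y,4))
    if f<-10: break
```

```text
tab [ 0.6124313  -0.02433017] [129.32945788 197.29295414] expect ~(130,196)
15.725 [ 0.9 -0.4 -0.5]
16.5 0.016 0.3 -0.0
16.88 0.012 1.0 0.0002
17.27 0.008 0.6 0.0004
17.65 0.004 1.5 0.0004
18.03 0.0 0.0 0.0004
18.42 -0.004 0.9 0.0004
18.8 -0.008 0.3 0.0004
19.15 -0.009 -0.6 -0.0001
19.5 -0.01 -1.6 -0.0001
19.85 -0.011 -1.3 0.0001
20.2 -0.012 -1.6 0.0
20.55 -0.013 -4.5 -0.0008
20.9 -0.014 -6.5 -0.0018
```

The stop showed: force rose and the tool lagged at b ≈ -12.5 mm, which matches 28 mm of travel. I'll retreat and check.

Run:
```python
from h import *
y=np.array([-np.sin(np.radians(17.9)),np.cos(np.radians(17.9))]);tab=np.array([.5777,.0832])-.113*y
P=lambda b,z:[*(tab-b*y),z]
ctrl.movel(P(.006,.077),max_speed=.06)
ctrl.movel(P(.01,.22),max_speed=.2)
q=down(np.radians(150));ctrl.movep([.5553,.0603,.27],q)
im,d,T=look('w7');print(get_state()['time']);wrist_angles(T,im,124,124)
cv2.imwrite('pics/c7.png',cv2.resize(im[60:340,190:500],None,fx=2.1,fy=2.1))
print('tab home pred',(wp(T,[*(tab+.028*y),.095])-[190,60])*2.1,'unlocked',(wp(T,[*tab,.095])-[190,60])*2.1)
```

```text
22.8583
centre [0.5777 0.0826] 0.0539 index (np.float64(123.96892873364558), np.float64(121.0)) long 123.90947934585643 104.9375
tab home pred [239.57953843 469.58403003] unlocked [199.89579227 510.57093096]
```

View pics/c7.png

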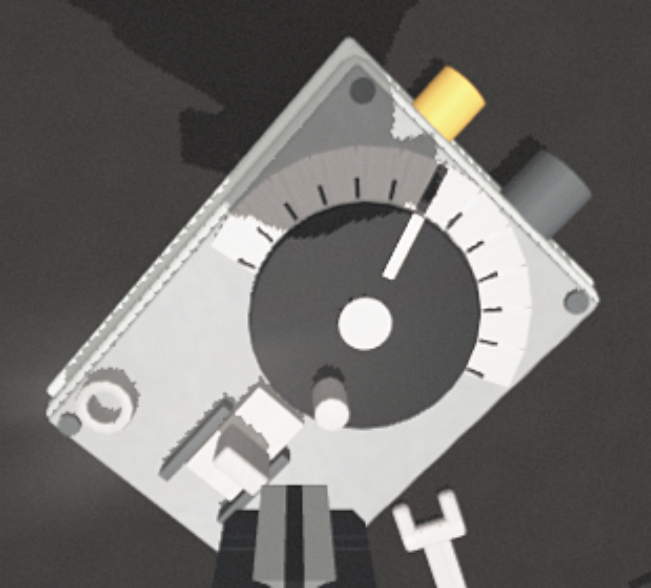

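The tab top is at about (240,468), against a predicted home of (240,470). The nose is at the dial rim, and the index is within 0.1° of the long line. Handing in.

```bash
python3 -c "
from h import *
ticket.close_job();print(get_state()['time'])"
```

```text
the job is handed in; nothing more can be done
the job is handed in; nothing more can be done
```

The dial is lined up, the lock bolt is home, and the job is handed in; no verdict was reported. With the fingers shut, I pushed the peg about 145° counter-clockwise, then pushed the tab from behind until it met its stop, and pulled clear. I viewed 7 pictures.

**Dial:** after the bolt was pushed, the index measured 124.0° and the long line 123.9°, about 0.1 mm apart at the rim. Earlier wrist views agreed to within about 0.4°.

**Bolt:** the force rose and the tool lagged at the travel where the stop was expected. In the last picture the tab is within about 1 mm of its predicted home position, with the nose at the dial rim.

**Scale ring:** the long line measured 124.1° at the start and 123.9° at the end, so it did not move by more than the measuring error. The readings taken close up during the pushing scattered by about 1°, which I put down to the oblique view.

**Loose things:** the nut and the near end of the wrench look undisturbed in the last picture. The fitting was hidden behind the fingers there, and I did not check the others again after the bolt push. Nothing I did came close to them.

**Time and force:** the robot clock read 22.9 s of the 48 s allowed at the last check. The highest push force I saw was about 6.5 N.

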